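Take the brass casting out of its mould and clamp it in the engraving vise

ROBOT

A 6-joint arm with a two-finger parallel gripper is mounted at the origin on the work surface. World frame = base frame: x ahead of the robot, y to its left, z up, the work surface at z = 0. Lengths are in m, angles in rad, forces in N, time in s.
With the tool pointing down it reaches from about 0.275 to 0.75 m from the base axis. Payload 10.2 kg.
Tool frame: the origin (TCP) lies at the very end of the fingers, on their centre line; the grasp point (between the pads) lies env.tcp_to_grasp behind it (env.tcp_to_grasp is the distance from the TCP to the grasp point, in m); z points along the fingers, y is the line along which they close (so a half turn about z gives the same grasp; the last joint's range is limited). The gripper opens to 85 mm and grips with 20 to 120 N. Pads are 22 mm wide; open, the fingers measure 114 mm over their backs; the gripper's body (76 mm by 85 mm) begins 54 mm behind the grasp point. The pads swing forward as they close: fully open they stand 13 mm farther back than shut.
Start: joints at [0.94, 0.313, 1.498, -0, 1.331, -0.223], TCP at [0.208, 0.482, 0.231] pointing down, gripper open.
Joint ranges: [-2.94, 2.94], [-0.97, 2.17], [0.19, 2.56], [-1.23, 4.37], [0.02, 3.11], [-2.88, 2.88]. Speed limits (rad/s): [2.39, 2.39, 3.01, 3.14, 3.14, 3.14].

INTERFACE

Orientations are given as [roll, pitch, yaw] about the fixed x, y, z axes, in that order (R = Rz(yaw) Ry(pitch) Rx(roll)).
In Python, from workcell import status, grab_frame, get_calibration, close_job, env gives the robot as it stands.
- The arm moves only by the tool apply_moves, never from a script. Its argument "deltas" is a list of rows, each a list of 6 numbers: the shift along the tool's x, y, z in mm, then the turn, a rotation vector about the tool's x, y, z in degrees. In form: [[tx, ty, tz, ax, ay, az], ...]. A call has 1 to 8 rows; each row shifts and turns the commanded pose from where the row before left it, along the tool's axes as they then stand; what a row does not reach is not made up. A row lasts 1/12 s, in which the tool goes at most 41.7 mm and 7.16 degrees, less where a joint would pass 70% of its speed; a pose out of reach is approached as far as the arm can. A call with a gripper value outside its range is refused whole. "grip" is the gripper command: -1 is fully open, 1 is shut, values between are in proportion, set as the call begins (left out, the last holds). The fingers move at their own pace and stop on an object; "grip_force" is the grip in N (left out, the last holds). Time passes only in rows, so rows that do not move let the fingers close. It gives the time, the measured TCP pose, the force, the opening and the grip force at its end, in the units of the state.
- status.sense(): the state, without advancing time (a new reading comes with each control period).
- grab_frame(name): name is "scene" or "top" or "wrist"; returns the picture (400x640x3 uint8, red, green, blue); there is no depth.
- get_calibration(name): a dict with "fov_y" (degrees; the focal length in pixels is half the picture's height over the tangent of half this angle, whatever the lens; pixels are square), "cx", "cy" (the principal point, pixels), "dist_coeffs" ([k1, k2, p1, p2, k3] as OpenCV has them; the pictures are not rectified), "R" (3x3) and "t" (3): a world point X has camera coordinates R X + t. Camera axes: x right, y down, z forward; pixel columns grow to the right and rows downward; lengths in m; the calibration is good to about 2 mm. A picture is of the moment at which its call begins: read the wrist's pose just before it. get_calibration takes no time and is no camera call; for the wrist camera it gives the pose at the moment of the call.
- close_job(): hands the job in; it is judged then, once.
The state is a dict: "t": time; "joints": joint angles; "joint_velocities": joint speeds; "tau": joint torques, N m; "tcp_pos": TCP position; "orientation": TCP orientation; "wrist_force": force on the tool from outside, world axes, zero at the start; "ft_torque": the same for the moment, N m; "gripper_width": finger opening in m; "gripper_force": force on a finger pad.
Only numpy, scipy, OpenCV 4.12 (cv2) and the standard library are available. Lean on these libraries where they do the work, as an engineer would, in place of code of your own. Each camera call takes 0.05 s, during which the arm holds its last target. There are 200 camera calls.

TASK

Lift the brass casting out of the steel mould by its long sides, set it down flat on the steel bench block and let go, then take it again by its two ends. Lay it flat, oval pad up, on the bed of the engraving vise, its long sides facing the jaws and both ends sticking out evenly, let go, and push the sliding jaw in until the casting is clamped snugly against the fixed jaw. Never drop the casting, and leave the glass jar, the bangle and the upright punch where they are.

Things in the scene. Friction and masses are not known exactly. Their poses are not given: they have to be found in the camera images.
- casting: Cast brass embossing stamp: a block 66 (x) by 30 (y) by 18 (z) mm with rounded corners (radius 4) and, on its top, a raised oval pad 36 by 18 mm, 3 mm high. About 0.3 kg, loose. Origin: centre of its underside; z up through the pad, x along its length. It starts in the mould, pad up, its length along the mould's x.
- mould: Open dark steel mould, fixed, 116 (x) by 104 (y) by 32 mm high; origin: centre of underside. Cavity 70 by 34 mm along x, floor 14 mm above the origin, 18 deep: the casting lies flush with the top, only its pad stands out. A channel 36 mm wide, equally deep, open at both sides, crosses the middle along y: finger room at the long sides. The cavity's ends are closed.
- bench_block: Flat square steel bench block, fixed, 100 by 100 mm, on a wooden foot 110 by 110 mm; its top is 22 mm above its origin, the centre of the underside.
- vise: Low grey vise, fixed; base 150 (x) by 70 by 14 mm high; origin: centre of underside. Jaws 40 mm long (y), tops at z = 50 mm. Fixed jaw's face at x = +20 mm, looking to -x; the sliding jaw faces it. Between them a flat bed 36 mm wide (y) at z = 34 mm. No room for fingers between jaws and casting; beyond the jaws' ends (y) free room down to the base.
- vise_seat (a point): Point on the vise's bed where the centre of the casting's underside is when it is clamped: vise x = +5, y = 0, z = 34 mm. Axes as the vise's; the clamped casting has its length along the vise's y.
- jaw (a joint): Travel of the sliding jaw towards the fixed jaw, m. The gap between the jaws is 46 mm minus this; it starts between 0 and 0.005, clamps the 30 mm wide casting at 0.016, ends at 0.018. It slides stiffly (about 4 N) and stays where left.
- jaw_back (a point): Centre of the outer (-x) face of the upright steel thumb plate on the sliding jaw: plate 12 mm thick (x), 40 mm wide (y), from 34 to 72 mm above the vise's underside; this point is at 60 mm. Push it along the vise's +x.
- glass_jar: Bystander: glass jar with a metal lid, 68 mm across, 60 mm tall. Origin at the centre of the underside.
- bangle: Bystander: plain metal bangle lying flat, 66 mm across, 9 mm high. Origin at the centre of the underside.
- punch: Bystander: steel punch standing upright, 24 mm across, 58 mm tall. Origin at the centre of the underside.
Not all that is in view belongs to the job. What is shaped like the bench_block but green or turquoise is not meant.

How it is judged:
By the outcome, as a careful person would: the job done as asked, in the order asked, and still so for the second after the job is handed in, with the robot touching nothing.
It also fails if it takes over 66 s, if anything falls off the work surface, if the arm or the gripper's body presses on something with over 40 N, if the wrist force passes 120 N, or if a joint passes its speed limit or range.

## Working session

There is one attempt and no reset: what is moved stays moved. The work goes in short steps, Python scripts to look and compute and a tool call to move; the robot and the scene stay as the last step left them, time stands still between calls to the robot, and variables do not carry over. Pictures are saved under pics/ and viewed, at most 13 in all, crops included, and the job is handed in when it is done.

Besides the shell and the picture viewer there is one more tool, called after "Call:" as name([rows], argument=value, ...), one row to a line, values as JSON. apply_moves: Moves the arm, as the interface text tells. Its arguments: {"type":"object","properties":{"deltas":{"type":"array","items":{"type":"array","items":{"type":"number"}}},"grip":{"type":"number"},"grip_force":{"type":"number"}},"required":["deltas"]}

```bash
ls; mkdir -p pics; python3 - <<'E'
from workcell import status, grab_frame, get_calibration, env
import cv2
print(status.sense()); print(env.tcp_to_grasp)
for n in ("scene","top"):
    cv2.imwrite(f"pics/{n}0.png",grab_frame(n)[:,:,::-1]); print(n,get_calibration(n))
print(get_calibration("wrist"))
E
```

```text
pics
{'t': 0.0, 'joints': array([ 9.39556077e-01,  3.13429948e-01,  1.49841573e+00,  2.54621446e-06,
        1.33100949e+00, -2.23438008e-01]), 'joint_velocities': array([-2.16729232e-03,  8.25286823e-06,  1.25962543e-03,  1.09044635e-03,
        1.86463847e-03, -1.37845227e-03]), 'tau': array([-2.92188670e-04, -4.12271011e+01, -2.59738612e+01, -2.27049891e-04,
        4.18175507e-03, -2.14848188e-05]), 'tcp_pos': array([0.20808777, 0.48172634, 0.23075338]), 'orientation': array([-3.14036207e+00, -2.82164116e-04,  2.73378963e+00]), 'wrist_force': array([ 0.79417857, -0.93365691,  0.35933936]), 'ft_torque': array([0.00033755, 0.02856108, 0.02888623]), 'gripper_force': 0.0, 'gripper_width': 0.0853946025603412}
0.0187
scene {'fov_y': 50.68202551616967, 'cx': 319.806057613703, 'cy': 203.44543728880095, 'dist_coeffs': array([0.00750899, 0.        , 0.        , 0.        , 0.        ]), 'R': array([[-0.63520712,  0.7723097 ,  0.00704627],
       [ 0.58957454,  0.49076464, -0.64152313],
       [-0.49891259, -0.40334576, -0.76707133]]), 't': array([ 0.3698331 , -0.25446434,  1.408152  ])}
top {'fov_y': 43.47902005949535, 'cx': 313.7544409533836, 'cy': 199.4152495303996, 'dist_coeffs': array([-0.09256806,  0.        ,  0.        ,  0.        ,  0.        ]), 'R': array([[-0.01346366, -0.99990097, -0.00409606],
       [-0.99743354,  0.0137183 , -0.07027184],
       [ 0.07032107,  0.00313944, -0.99751947]]), 't': array([-0.02965732,  0.55206593,  1.63812953])}
{'fov_y': 67.0604385671294, 'cx': 318.1231704587414, 'cy': 201.43493283514155, 'dist_coeffs': array([-0.04619192,  0.        ,  0.        ,  0.        ,  0.        ]), 'R': array([[ 0.39468659,  0.91881478, -0.00137871],
       [ 0.87562291, -0.37567756,  0.30356366],
       [ 0.27840083, -0.12101973, -0.95281016]]), 't': array([-0.52530674, -0.04046662,  0.38052874])}
```

View pics/top0.png

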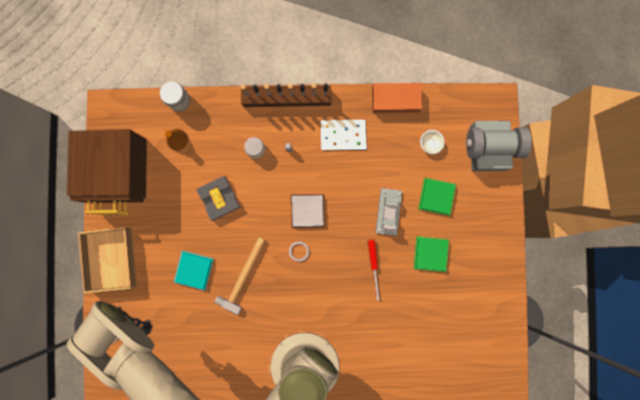

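View pics/scene0.png

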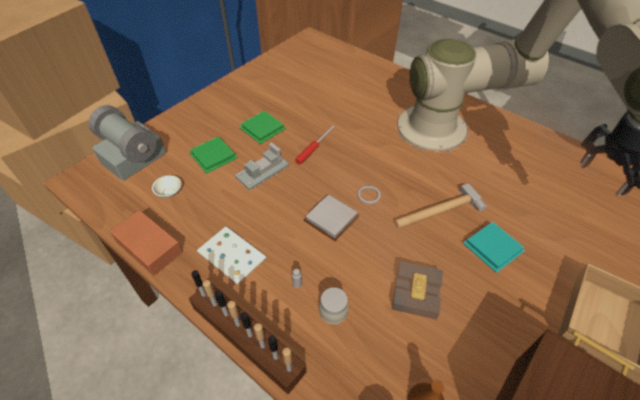

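Top view: mould with casting at (218,198), bench block (307,211), vise (389,212), jar (254,148), punch (288,148) and bangle (299,252). Next I make a helper file, a first measurement and an enlarged mosaic.

```bash
cat > h.py <<'E'
import numpy as np, cv2
from workcell import status, grab_frame, get_calibration, env
def K(c):
    f=200/np.tan(np.radians(c["fov_y"])/2); return np.array([[f,0,c["cx"]],[0,f,c["cy"]],[0,0,1]])
def ray(c,uv):
    p=cv2.undistortPoints(np.array(uv,float).reshape(-1,1,2),K(c),c["dist_coeffs"]).reshape(-1,2)
    d=np.c_[p,np.ones(len(p))]@c["R"]; return -c["R"].T@c["t"],d
def plane(c,uv,z):
    o,d=ray(c,uv); return (o+d*((z-o[2])/d[:,2:]))
def proj(c,X):
    X=np.atleast_2d(np.array(X,float)); return cv2.projectPoints(X,cv2.Rodrigues(c["R"])[0],c["t"],K(c),c["dist_coeffs"])[0].reshape(-1,2)
def blob(mask,near=None):
    cs=cv2.findContours(mask.astype(np.uint8),cv2.RETR_EXTERNAL,cv2.CHAIN_APPROX_NONE)[0]
    cs=[k for k in cs if cv2.contourArea(k)>15]
    if near is not None: cs.sort(key=lambda k:np.linalg.norm(k.reshape(-1,2).mean(0)-near))
    else: cs.sort(key=cv2.contourArea,reverse=True)
    return cs[0].reshape(-1,2)
def rect(P):
    (c,s,a)=cv2.minAreaRect((np.asarray(P)[:,:2]*1000).astype(np.float32))
    if s[0]<s[1]: s=(s[1],s[0]); a+=90
    return np.round(c,1),np.round(s,1),round((a+90)%180-90,1)
E
python3 - <<'E'
from h import *
im=cv2.imread("pics/top0.png"); sc=cv2.imread("pics/scene0.png"); c=get_calibration("top")
h=cv2.cvtColor(im,cv2.COLOR_BGR2HSV)
y=(h[...,0]>20)&(h[...,0]<33)&(h[...,1]>150)
b=blob(y,(217,198)); print("casting",rect(plane(c,b,.033)),len(b))
g=(h[...,1]<90)
for n,p,z in (("mould",(218,198),.032),("block",(307,211),.022),("vise",(389,212),.03)):
    b=blob(g,p); print(n,b.mean(0),rect(plane(c,b,z)))
for n,p,z in (("jar",(254,148),.06),("punch",(288,147),.058),("bangle",(299,252),.0)): print(n,plane(c,[p],z)[0])
f=lambda i,x,y:cv2.resize(i[y:y+65,x:x+85],None,fx=4.6,fy=4.6,interpolation=cv2.INTER_CUBIC)
cv2.imwrite("pics/m.png",np.vstack([np.hstack([f(im,180,165),f(im,348,180)]),np.hstack([f(sc,375,255),f(sc,222,135)])]))
E
```

```text
casting (array([559.8, 281.6]), array([62.2, 25.6]), 24.4) 48
mould [217.73684211 198.        ] (array([560.4, 278.9]), array([114.5, 104.2]), 25.8)
block [307.27272727 210.3553719 ] (array([515.2, -14.4]), array([105.6, 102.3]), 89.2)
vise [388.47619048 211.49206349] (array([ 507.7, -282.7]), array([148.7,  71.6]), -8.1)
jar [0.71922751 0.15498675 0.06      ]
punch [0.72111865 0.04426027 0.058     ]
bangle [0.37850401 0.01427425 0.        ]
```

View pics/m.png

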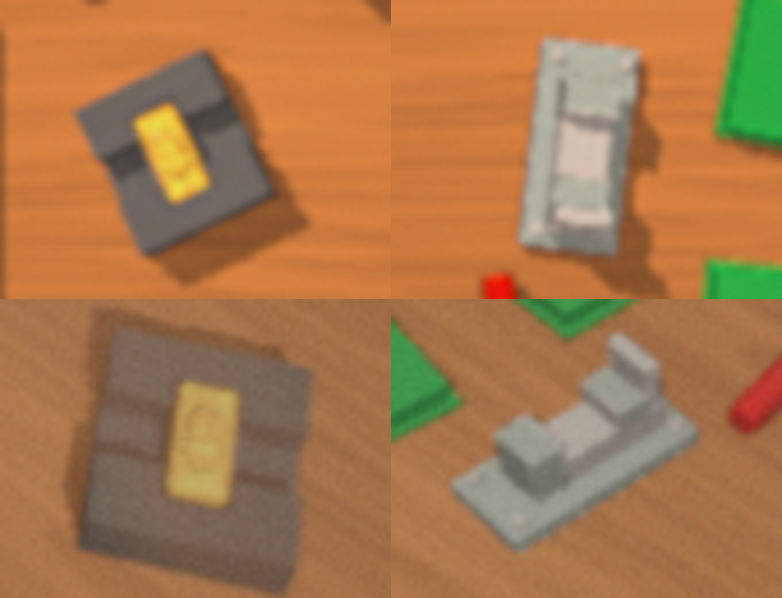

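Mosaic: the casting lies at about 25° in the mould. The vise's thumb plate and sliding jaw are on the robot side and the fixed jaw is on the far side, so the vise yaw is about −8°. I move over the mould.

Call:
apply_moves([
  [-34, -4, 0, 0, 0, 0],
  [-34, -4, 0, 0, 0, 0],
  [-34, -4, 0, 0, 0, 0],
  [-34, -4, 0, 0, 0, 0],
  [-34, -4, 0, 0, 0, 0],
  [-34, -4, 0, 0, 0, 0],
  [-34, -4, 0, 0, 0, 0],
  [-34, -4, 0, 0, 0, 0],
], grip=-1)

```text
t: 0.77
tcp_pos: [0.4464, 0.3435, 0.231]
orientation: [-3.141, -0.0, 2.734]
wrist_force: [-0.9, 1.6, 0.9]
gripper_width: 0.0855
gripper_force: 0.0
```

Call:
apply_moves([
  [-33, -4, 0, 0, 0, 0],
  [-33, -4, 0, 0, 0, 0],
  [-33, -3, 0, 0, 0, 0],
  [-32, -3, 0, 0, 0, 0],
  [0, 0, 0, 0, 0, -7],
  [0, 0, 0, 0, 0, -7],
  [0, 0, 0, 0, 0, -7],
  [0, 0, 0, 0, 0, -7],
])

```text
t: 1.43
tcp_pos: [0.5599, 0.2797, 0.2307]
orientation: [-3.141, -0.001, -3.055]
wrist_force: [1.0, -0.3, -0.4]
gripper_width: 0.0852
gripper_force: 0.0
```

Call:
apply_moves([
  [0, 0, 0, 0, 0, -7],
  [0, 0, 0, 0, 0, -7],
  [0, 0, 0, 0, 0, -6.4],
  [0, 0, 0, 0, 0, 0],
  [0, 0, 0, 0, 0, 0],
  [0, 0, 0, 0, 0, 0],
])

```text
t: 1.93
tcp_pos: [0.5599, 0.2799, 0.2311]
orientation: [3.142, -0.0, -2.708]
wrist_force: [0.2, -0.3, -0.8]
gripper_width: 0.0851
gripper_force: 0.0
```

```bash
python3 - <<'E'
from h import *
s=status.sense(); c=get_calibration("wrist"); im=grab_frame("wrist")[:,:,::-1].copy()
cv2.imwrite("pics/w1.png",im); np.save("pics/w1.npy",dict(c=c,s=s))
print(s["t"],s["tcp_pos"],np.degrees(s["orientation"]))
h=cv2.cvtColor(im,cv2.COLOR_BGR2HSV)
y=(h[...,0]>18)&(h[...,0]<35)&(h[...,1]>130)
b=blob(y); print("casting",b.mean(0),rect(plane(c,b,.032)))
E
```

```text
1.9333 [0.55987333 0.27987475 0.23108168] [ 1.79998643e+02 -2.47145751e-02 -1.55151859e+02]
casting [590.27678571 279.42633929] (array([541.5, 679.1]), array([192.2,  62.3]), 88.1)
```

View pics/w1.png

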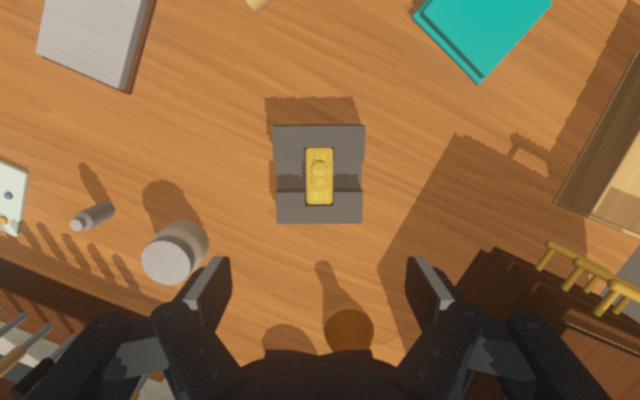

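The wrist view shows the casting at (319,176), nearly axis-aligned in the mould (273–363, 125–223), with the fingers at the bottom.

```bash
cat >> h.py <<'E'
def wrist(name):
    s=status.sense(); c=get_calibration("wrist"); im=grab_frame("wrist")[:,:,::-1].copy()
    cv2.imwrite(f"pics/{name}.png",im); np.save(f"pics/{name}.npy",dict(c=c,s=s)); return im,c,s
def load(name):
    d=np.load(f"pics/{name}.npy",allow_pickle=True).item(); return cv2.imread(f"pics/{name}.png"),d["c"],d["s"]
def yellow(im):
    h=cv2.cvtColor(im,cv2.COLOR_BGR2HSV); return (h[...,0]>19)&(h[...,0]<32)&(h[...,1]>130)&(h[...,2]>110)
def cast(im,c,near,z):
    b=blob(yellow(im),near); return b.mean(0),rect(plane(c,b,z))
def totool(D,s):
    from scipy.spatial.transform import Rotation as R
    return np.round(R.from_euler("xyz",s["orientation"]).inv().apply(D)*1000,1)
E
python3 - <<'E'
from h import *
im,c,s=load("w1")
print(cast(im,c,(319,176),.032))
h=cv2.cvtColor(im,cv2.COLOR_BGR2HSV)
m=((h[...,1]<70)&(h[...,2]<130)|yellow(im)); m[:, :260]=0;m[:,380:]=0;m[:110]=0;m[240:]=0
b=blob(m,(319,176)); print(b.min(0),b.max(0),rect(plane(c,b,.032)))
print("block corners/jar", plane(c,[(37,53),(121,90)],.022), plane(c,[(167,262)],.06))
E
```

```text
(array([319.1503268 , 175.30718954]), (array([559.7, 281.4]), array([66.4, 30.9]), 25.7))
[273 126] [363 203] (array([549.3, 275.9]), array([101.8,  89.6]), -65.0)
block corners/jar [[ 0.56596721 -0.06244519  0.022     ]
 [ 0.56546326  0.03879152  0.022     ]] [[0.72406097 0.15956162 0.06      ]]
```

Call:
apply_moves([
  [-0.5, 1.4, 28, 0, 0, -0.4],
  [0, 0, 28, 0, 0, 0],
  [0, 0, 28, 0, 0, 0],
  [0, 0, 28, 0, 0, 0],
  [0, 0, 28, 0, 0, 0],
  [0, 0, 28, 0, 0, 0],
  [0, 0, 16, 0, 0, 0],
  [0, 0, 0, 0, 0, 0],
])

```text
t: 2.65
tcp_pos: [0.5578, 0.2808, 0.0435]
orientation: [3.14, -0.007, -2.699]
wrist_force: [-1.2, -1.2, -0.3]
gripper_width: 0.0855
gripper_force: 0.0
```

Call:
apply_moves([
  [0, 0, 10, 0, 0, 0],
  [0, 0, 10, 0, 0, 0],
  [0, 0, 8, 0, 0, 0],
  [0, 0, 3, 0, 0, 0],
  [0, 0, 0, 0, 0, 0],
  [0, 0, 0, 0, 0, 0],
])

```text
t: 3.15
tcp_pos: [0.56, 0.2814, 0.0166]
orientation: [-3.141, 0.001, -2.698]
wrist_force: [0.8, -0.4, 0.1]
gripper_width: 0.0855
gripper_force: 0.0
```

Call:
apply_moves([
  [0, 0, 0, 0, 0, 0],
  [0, 0, 0, 0, 0, 0],
  [0, 0, 0, 0, 0, 0],
  [0, 0, 0, 0, 0, 0],
  [0, 0, 0, 0, 0, 0],
  [0, 0, 0, 0, 0, 0],
  [0, 0, 0, 0, 0, 0],
  [0, 0, 0, 0, 0, 0],
], grip=1, grip_force=60)

```text
t: 3.82
tcp_pos: [0.5601, 0.2814, 0.0168]
orientation: [-3.141, 0.001, -2.698]
wrist_force: [-0.3, -0.7, 4.1]
gripper_width: 0.0285
gripper_force: 60.4
```

Call:
apply_moves([
  [0, 0, -3, 0, 0, 0],
  [0, 0, -4, 0, 0, 0],
  [0, 0, -6, 0, 0, 0],
  [0, 0, -10, 0, 0, 0],
  [0, 0, -20, 0, 0, 0],
  [0, 0, -25, 0, 0, 0],
  [0, 0, -20, 0, 0, 0],
  [0, 0, -10, 0, 0, 0],
])

```text
t: 4.48
tcp_pos: [0.5607, 0.2817, 0.1178]
orientation: [-3.141, 0.004, -2.698]
wrist_force: [0.3, -0.4, -2.6]
gripper_width: 0.0286
gripper_force: 59.7
```

Call:
apply_moves([
  [0, 0, 0, 0, 0, 0],
  [0, 0, 0, 0, 0, 0],
])

```text
t: 4.65
tcp_pos: [0.5596, 0.2813, 0.114]
orientation: [3.142, -0.0, -2.698]
wrist_force: [-0.3, 0.1, -2.6]
gripper_width: 0.0285
gripper_force: 59.6
```

```bash
python3 - <<'E'
from h import *
im,c,s=wrist("w2"); print(s["tcp_pos"])
p=proj(c,[s["tcp_pos"]])[0]; print(p)
print(cast(im,c,p,s["tcp_pos"][2]+.0155))
top=cv2.cvtColor(grab_frame("top"),cv2.COLOR_RGB2BGR); cv2.imwrite("pics/top1.png",top); c=get_calibration("top")
h=cv2.cvtColor(top,cv2.COLOR_BGR2HSV); b=blob(h[...,1]<90,(307,210)); 
k=cv2.approxPolyDP(b.reshape(-1,1,2),6,True).reshape(-1,2);print("block",k.tolist(),plane(c,k,.022)[:,:2].round(4).tolist(),rect(plane(c,b,.018)))
E
```

```text
[0.55958907 0.28131356 0.11400843]
[316.47056592 258.34974111]
(array([318.69168901, 264.79088472]), (array([559. , 281.9]), array([67.5, 31.1]), 25.6))
block [[292, 195], [293, 226], [323, 225], [322, 195]] [[0.567, 0.0345], [0.4647, 0.0323], [0.4667, -0.0664], [0.5657, -0.0646]] (array([515.4, -14.3]), array([105.8, 102.5]), 89.2)
```

View pics/w2.png

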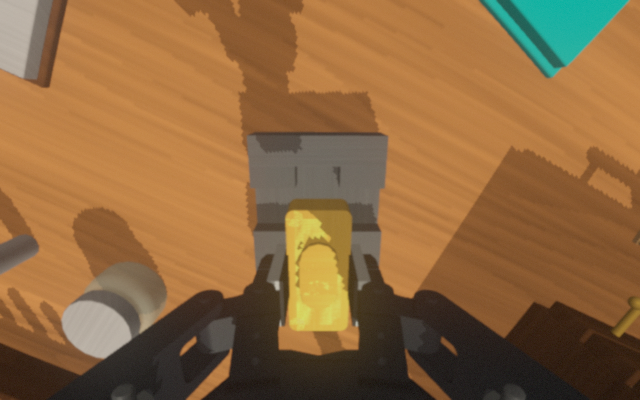

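The casting is held between the pads (318,265), level, with its weight reading about 2.7 N. Now to the bench block, whose centre is about (0.515, −0.0135).

Call:
apply_moves([
  [12, -18, 0, 0, 0, 0],
  [18, -27, 0, 0, 0, 0],
  [22, -32, 0, 0, 0, 0],
  [22, -32, 0, 0, 0, 0],
  [22, -32, 0, 0, 0, 0],
  [22, -32, 0, 0, 0, 0],
  [22, -32, 0, 0, 0, 0],
  [16, -25, 0, 0, 0, 0],
])

```text
t: 5.42
tcp_pos: [0.5164, 0.0043, 0.1132]
orientation: [3.14, -0.002, -2.699]
wrist_force: [1.6, -0.0, -2.7]
gripper_width: 0.0286
gripper_force: 59.7
```

Call:
apply_moves([
  [8, -12, 0, 0, 0, 0],
  [3, -5, 10, 0, 0, 0],
  [0, 0, 20, 0, 0, 0],
  [0, 0, 25, 0, 0, 0],
  [0, 0, 20, 0, 0, 0],
  [0, 0, 8, 0, 0, 0],
  [0, 0, 0, 0, 0, 0],
  [0, 0, 0, 0, 0, 0],
])

```text
t: 6.08
tcp_pos: [0.5151, -0.013, 0.0312]
orientation: [3.141, -0.0, -2.697]
wrist_force: [0.2, 0.5, -2.7]
gripper_width: 0.0285
gripper_force: 59.7
```

Call:
apply_moves([
  [0, 0, 2, 0, 0, 0],
  [0, 0, 2, 0, 0, 0],
  [0, 0, 1, 0, 0, 0],
  [0, 0, 0.5, 0, 0, 0],
  [0, 0, 0, 0, 0, 0],
])

```text
t: 6.5
tcp_pos: [0.5151, -0.0134, 0.026]
orientation: [-3.141, 0.0, -2.698]
wrist_force: [0.2, -0.9, -1.8]
gripper_width: 0.0285
gripper_force: 59.7
```

Call:
apply_moves([
  [0, 0, 0.5, 0, 0, 0],
  [0, 0, 0.5, 0, 0, 0],
  [0, 0, 0, 0, 0, 0],
])

```text
t: 6.75
tcp_pos: [0.515, -0.0134, 0.0248]
orientation: [3.142, -0.0, -2.698]
wrist_force: [0.0, -0.1, -2.5]
gripper_width: 0.0287
gripper_force: 59.7
```

Call:
apply_moves([
  [0, 0, 0.4, 0, 0, 0],
  [0, 0, 0.4, 0, 0, 0],
  [0, 0, 0.2, 0, 0, 0],
  [0, 0, 0, 0, 0, 0],
])

```text
t: 7.08
tcp_pos: [0.5151, -0.0134, 0.0247]
orientation: [-3.141, -0.0, -2.698]
wrist_force: [-4.8, 0.2, 9.7]
gripper_width: 0.0286
gripper_force: 61.3
```

Contact at TCP z 24.7 mm, as expected. I let go and rise.

Call:
apply_moves([
  [0, 0, -0.5, 0, 0, 0],
  [0, 0, 0, 0, 0, 0],
  [0, 0, 0, 0, 0, 0],
  [0, 0, 0, 0, 0, 0],
  [0, 0, 0, 0, 0, 0],
  [0, 0, 0, 0, 0, 0],
  [0, 0, 0, 0, 0, 0],
  [0, 0, 0, 0, 0, 0],
], grip=-1)

```text
t: 7.75
tcp_pos: [0.5151, -0.0134, 0.0243]
orientation: [3.142, -0.0, -2.698]
wrist_force: [-0.2, 0.5, -0.3]
gripper_width: 0.0855
gripper_force: 0.0
```

Call:
apply_moves([
  [0, 0, -8, 0, 0, 0],
  [0, 0, -16, 0, 0, 0],
  [0, 0, -25, 0, 0, 0],
  [0, 0, -25, 0, 0, 0],
  [0, 0, -12, 0, 0, 7],
  [0, 0, 0, 0, 0, 7],
  [0, 0, 0, 0, 0, 7],
  [0, 0, 0, 0, 0, 7],
])

```text
t: 8.42
tcp_pos: [0.5152, -0.0134, 0.1112]
orientation: [-3.141, 0.001, 3.091]
wrist_force: [-0.5, 0.4, 1.1]
gripper_width: 0.0852
gripper_force: 0.0
```

Call:
apply_moves([
  [0, 0, 0, 0, 0, 7],
  [0, 0, 0, 0, 0, 7],
  [0, 0, 0, 0, 0, 7],
  [0, 0, 0, 0, 0, 7],
  [0, 0, 0, 0, 0, 7],
  [0, 0, 0, 0, 0, 7],
  [0, 0, 0, 0, 0, 7],
  [0, 0, 0, 0, 0, 7],
])

```text
t: 9.08
tcp_pos: [0.5151, -0.0134, 0.1109]
orientation: [3.141, 0.0, 2.113]
wrist_force: [0.1, -0.1, -0.3]
gripper_width: 0.0854
gripper_force: 0.0
```

Call:
apply_moves([
  [0, 0, 0, 0, 0, 6],
  [0, 0, 0, 0, 0, 0],
  [0, 0, 0, 0, 0, 0],
  [0, 0, 0, 0, 0, 0],
])

```text
t: 9.42
tcp_pos: [0.5151, -0.0134, 0.1106]
orientation: [3.141, 0.0, 2.018]
wrist_force: [-0.3, -0.3, 0.8]
gripper_width: 0.0855
gripper_force: 0.0
```

```bash
python3 - <<'E'
from h import *
im,c,s=wrist("w3"); print(s["t"],s["tcp_pos"],np.degrees(s["orientation"]))
p=proj(c,[[.515,-.0134,.04]])[0]; print(p)
r=cast(im,c,p,.039); print(r)
D=np.r_[r[1][0]/1000,0]-np.r_[s["tcp_pos"][:2],0]; print(totool(D,s))
E
```

```text
9.4167 [ 0.51509119 -0.01340864  0.11057567] [1.79988631e+02 9.21477665e-03 1.15611189e+02]
[317.37709825 214.24876362]
(array([317.97435897, 212.84188034]), (array([515. , -12.6]), array([65.6, 29.8]), 25.7))
[ 0.8  0.3 -0. ]
```

View pics/w3.png

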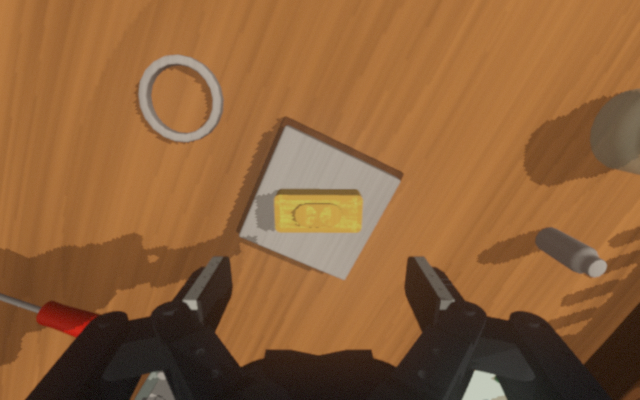

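The casting lies flat on the block at (318,213) with its ends facing the fingers. I go down and grip the ends.

Call:
apply_moves([
  [0.8, 0.3, 12, 0, 0, 0],
  [0, 0, 20, 0, 0, 0],
  [0, 0, 22, 0, 0, 0],
  [0, 0, 18, 0, 0, 0],
  [0, 0, 10, 0, 0, 0],
  [0, 0, 6, 0, 0, 0],
  [0, 0, 3, 0, 0, 0],
  [0, 0, 0, 0, 0, 0],
])

```text
t: 10.13
tcp_pos: [0.5152, -0.0126, 0.0194]
orientation: [3.141, 0.0, 2.015]
wrist_force: [0.1, -0.1, 0.0]
gripper_width: 0.0851
gripper_force: 0.0
```

Call:
apply_moves([
  [0, 0, 0, 0, 0, 0],
  [0, 0, 0, 0, 0, 0],
  [0, 0, 0, 0, 0, 0],
  [0, 0, 0, 0, 0, 0],
  [0, 0, 0, 0, 0, 0],
  [0, 0, 0, 0, 0, 0],
], grip=1, grip_force=60)

```text
t: 10.63
tcp_pos: [0.5157, -0.0127, 0.0206]
orientation: [3.14, 0.001, 2.015]
wrist_force: [-0.9, 0.2, 5.2]
gripper_width: 0.0647
gripper_force: 67.5
```

Call:
apply_moves([
  [0, 0, -3, 0, 0, 0],
  [0, 0, -6, 0, 0, 0],
  [0, 0, -12, 0, 0, 0],
  [0, 0, -25, 0, 0, 0],
  [0, 0, -35, 0, 0, 0],
  [0, 0, -35, 0, 0, 0],
  [0, 0, -35, 0, 0, 0],
  [0, 0, -25, 0, 0, 0],
])

```text
t: 11.3
tcp_pos: [0.5152, -0.0126, 0.199]
orientation: [3.139, 0.002, 2.015]
wrist_force: [1.7, -0.6, -3.3]
gripper_width: 0.0644
gripper_force: 67.4
```

Call:
apply_moves([
  [-15, -8, -10, 0, 0, 0],
  [-25, -13, 0, 0, 0, 0],
  [-35, -18, 0, 0, 0, 0],
  [-40, -20, 0, 0, 0, 0],
  [-40, -20, 0, 0, 0, 0],
  [-40, -20, 0, 0, 0, 0],
  [-30, -16, 0, 0, 0, 0],
  [-15, -8, 0, 0, 0, 0],
])

```text
t: 11.97
tcp_pos: [0.5062, -0.2767, 0.2054]
orientation: [-3.141, 0.001, 2.012]
wrist_force: [-0.4, -0.4, -2.7]
gripper_width: 0.0647
gripper_force: 67.4
```

Call:
apply_moves([
  [0, 0, 0, 0, 0, -5],
  [0, 0, 0, 0, 0, -7],
  [0, 0, 0, 0, 0, -7],
  [0, 0, 0, 0, 0, -7],
  [0, 0, 0, 0, 0, -7],
  [0, 0, 0, 0, 0, -7],
  [0, 0, 0, 0, 0, -7],
  [0, 0, 0, 0, 0, -5],
])

```text
t: 12.63
tcp_pos: [0.5071, -0.2723, 0.2056]
orientation: [3.141, -0.0, 2.929]
wrist_force: [0.1, -0.3, -2.5]
gripper_width: 0.0642
gripper_force: 67.4
```

Call:
apply_moves([
  [0, 0, 0, 0, 0, -4.5],
  [0, 0, 0, 0, 0, 0],
  [0, 0, 0, 0, 0, 0],
  [0, 0, 0, 0, 0, 0],
])

```text
t: 12.97
tcp_pos: [0.5072, -0.2727, 0.2054]
orientation: [3.142, -0.0, 2.999]
wrist_force: [0.3, -0.6, -3.0]
gripper_width: 0.0642
gripper_force: 67.4
```

```bash
python3 - <<'E'
from h import *
im,c,s=wrist("w4"); print(s["t"],s["tcp_pos"],np.degrees(s["orientation"]),s["wrist_force"])
print(proj(c,[[.508,-.283,.034],s["tcp_pos"]]))
E
```

```text
12.9667 [ 0.50718936 -0.27265514  0.20544952] [ 1.79996327e+02 -3.89821892e-04  1.71820182e+02] [ 0.26442538 -0.59768613 -2.99444147]
[[307.89941533 183.49572963]
 [316.40886277 259.07763324]]
```

View pics/w4.png

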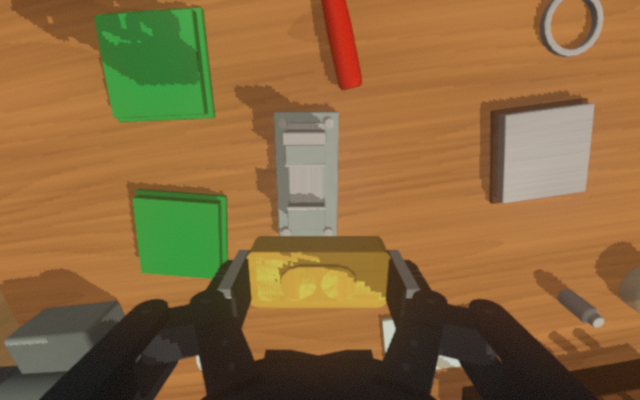

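The vise spans (275–338, 113–235), the thumb plate is near (304,138), and the held casting just touches its far end. I measure the jaws in an enlarged crop.

```bash
python3 - <<'E'
from h import *
im,c,s=load("w4")
cv2.imwrite("pics/c4.png",cv2.resize(im[105:245,265:350],None,fx=4.2,fy=4.2,interpolation=cv2.INTER_CUBIC))
h=cv2.cvtColor(im,cv2.COLOR_BGR2HSV); m=(h[...,1]<70); m[:,:262]=0;m[:,350:]=0;m[:105]=0;m[236:]=0
b=blob(m,(306,175)); print(b.min(0),b.max(0),rect(plane(c,b,.014)))
# left/right edges of base along rows, z=.014 ; fit lines
for side in (0,1):
    P=[(np.where(m[r])[0][[0,-1]][side]+(side*2-1)*.5,r) for r in range(118,228,6)]
    W=plane(c,P,.014); v=cv2.fitLine((W[:,:2]*1000).astype(np.float32),cv2.DIST_HUBER,0,.01,.01).ravel(); print(side,v.round(3),np.degrees(np.arctan2(v[1],v[0])).round(2))
g=cv2.cvtColor(im,cv2.COLOR_BGR2GRAY)
print(g[110:236,300:308].mean(1).astype(int).tolist())
print(g[170:190,268:345].mean(0).astype(int).tolist())
E
```

```text
[274 112] [338 235] (array([ 505.5, -284.6]), array([142.9,  69.5]), -8.0)
0 [ 9.90000e-01 -1.39000e-01  4.95853e+02 -3.18164e+02] -7.98
1 [ 9.91000e-01 -1.37000e-01  5.04895e+02 -2.49588e+02] -7.9
[93, 94, 103, 111, 113, 113, 113, 113, 113, 113, 113, 111, 105, 112, 120, 124, 124, 124, 120, 105, 92, 96, 120, 147, 164, 169, 170, 169, 168, 170, 170, 169, 169, 165, 154, 141, 150, 155, 155, 155, 155, 155, 155, 155, 155, 156, 156, 156, 156, 156, 155, 155, 156, 154, 156, 166, 168, 168, 168, 168, 168, 167, 168, 168, 168, 168, 168, 168, 168, 168, 168, 168, 168, 168, 169, 169, 168, 168, 168, 168, 168, 168, 165, 155, 136, 126, 125, 124, 125, 125, 124, 120, 105, 89, 85, 88, 110, 147, 168, 176, 163, 156, 155, 156, 156, 155, 155, 155, 156, 155, 155, 155, 155, 155, 155, 155, 155, 156, 154, 154, 156, 158, 157, 158, 156, 146]
[95, 95, 95, 95, 95, 95, 96, 96, 103, 111, 115, 116, 116, 116, 116, 116, 116, 117, 116, 118, 126, 147, 164, 168, 167, 167, 168, 168, 169, 170, 169, 168, 168, 168, 166, 167, 167, 168, 168, 170, 171, 170, 167, 167, 167, 168, 168, 167, 167, 168, 169, 169, 168, 166, 164, 160, 157, 156, 156, 156, 156, 155, 155, 155, 155, 155, 155, 155, 153, 145, 133, 131, 131, 132, 131, 132, 131]
```

View pics/c4.png

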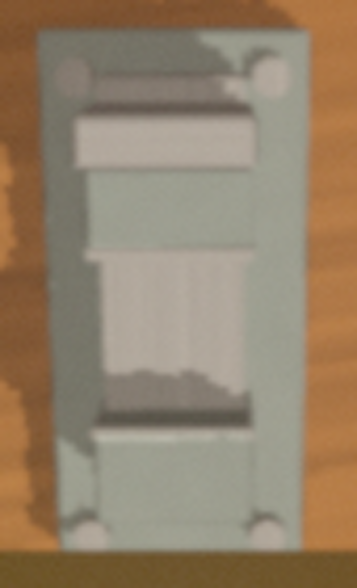

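```bash
python3 - <<'E'
from h import *
im,c,s=load("w4"); a=np.radians(-7.94); ex=np.array([np.cos(a),np.sin(a)]); ey=np.array([-ex[1],ex[0]])
f=lambda u,v,z:(lambda p:np.round([p@ex*1000,p@ey*1000],1))(plane(c,[(u,v)],z)[0,:2])
print("base end -75:",f(304,111.5,.014))
print("base sides:",f(275.5,175,.014),f(337,175,.014))
print("fixed jaw +20:",f(304,206.3,.050), "jaw bed corner",f(304,202,.034))
print("slide edge",f(304,164.8,.05)," plate top outer/inner",f(304,132.3,.072),f(304,144,.072))
print("jaw y ends z.05 fixed:",f(265+93/4.2,105+435/4.2,.05),f(265+252/4.2,105+432/4.2,.05))
print("bed y:",f(265+104/4.2,105+340/4.2,.034),f(265+245/4.2,105+340/4.2,.034))
t=cv2.imread("pics/top1.png");ct=get_calibration("top");h=cv2.cvtColor(t,cv2.COLOR_BGR2HSV);b=blob(h[...,1]<90,(388,211));W=plane(ct,b,.014);print("top",np.round([W[:,:2]@ex*1000,W[:,:2]@ey*1000],1).T.min(0),np.round([W[:,:2]@ex*1000,W[:,:2]@ey*1000],1).T.max(0))
print("tcp",s["tcp_pos"][:2]@ex*1000,s["tcp_pos"][:2]@ey*1000, "cast")
b=yellow(im); b[:225]=0;b[320:]=0; k=blob(b,(318,270)); print(k.min(0),k.max(0))
E
```

```text
base end -75: [ 468.1 -214.1]
base sides: [ 537.3 -247.5] [ 537.5 -177.7]
fixed jaw +20: [ 562.7 -213.9] jaw bed corner [ 563.1 -214.6]
slide edge [ 518.9 -213.2]  plate top outer/inner [ 485.1 -211.7] [ 495.5 -211.9]
jaw y ends z.05 fixed: [ 565.2 -231.6] [ 564.4 -192. ]
bed y: [ 544.9 -229.7] [ 545.  -193.5]
top [ 467.9 -248.4] [ 617.9 -175.8]
tcp 539.9905657131698 -199.98014895470178 cast
[246 250] [388 306]
```

```bash
python3 - <<'E'
from h import *
im,c,s=load("w4"); z=s["tcp_pos"][2]+.0014+.018
W=plane(c,[(318,249.5),(318,306.5),(246,280),(388,280)],z); print([totool(w-s["tcp_pos"],s) for w in W])
g=cv2.cvtColor(im,cv2.COLOR_BGR2GRAY); print(g[230:312,262:270].mean(1).astype(int).tolist())
print(yellow(im)[230:312,255:275].mean(1).round(1).tolist())
E
```

```text
[array([ 15.4,   0.8, -19.4]), array([-15.4,   0.9, -19.4]), array([ -0.7, -33.2, -19.4]), array([ -0.6,  34. , -19.4])]
[133, 131, 132, 129, 127, 120, 97, 86, 87, 86, 86, 85, 86, 86, 86, 86, 86, 87, 86, 86, 89, 105, 135, 155, 160, 161, 160, 160, 161, 163, 167, 169, 168, 167, 166, 167, 170, 171, 173, 175, 175, 175, 175, 176, 177, 179, 180, 179, 179, 178, 174, 172, 170, 169, 167, 166, 167, 167, 168, 169, 169, 172, 173, 173, 170, 167, 169, 172, 174, 174, 171, 165, 161, 161, 160, 160, 156, 147, 138, 134, 130, 128]
[0.0, 0.0, 0.0, 0.0, 0.0, 0.0, 0.0, 0.0, 0.0, 0.0, 0.0, 0.0, 0.0, 0.0, 0.0, 0.0, 0.0, 0.0, 0.0, 0.0, 0.4, 0.5, 1.0, 1.0, 1.0, 1.0, 1.0, 1.0, 1.0, 1.0, 1.0, 1.0, 1.0, 1.0, 1.0, 1.0, 1.0, 1.0, 1.0, 1.0, 1.0, 1.0, 1.0, 1.0, 1.0, 1.0, 1.0, 1.0, 1.0, 1.0, 1.0, 1.0, 1.0, 1.0, 1.0, 1.0, 1.0, 1.0, 1.0, 1.0, 1.0, 1.0, 1.0, 1.0, 1.0, 1.0, 1.0, 1.0, 1.0, 1.0, 1.0, 1.0, 1.0, 1.0, 1.0, 1.0, 1.0, 0.0, 0.0, 0.0, 0.0, 0.0]
```

Call:
apply_moves([
  [-4.5, -12.4, 10, 0, 0, -0.25],
  [0, 0, 20, 0, 0, 0],
  [0, 0, 30, 0, 0, 0],
  [0, 0, 30, 0, 0, 0],
  [0, 0, 28, 0, 0, 0],
  [0, 0, 15, 0, 0, 0],
  [0, 0, 5, 0, 0, 0],
  [0, 0, 0, 0, 0, 0],
])

```text
t: 13.68
tcp_pos: [0.5096, -0.2856, 0.0664]
orientation: [3.141, -0.002, 3.004]
wrist_force: [0.6, -0.2, -2.1]
gripper_width: 0.0642
gripper_force: 67.3
```

Call:
apply_moves([
  [0, 0, 0, 0, 0, 0],
  [0, 0, 0, 0, 0, 0],
  [0, 0, 0, 0, 0, 0],
])

```text
t: 13.93
tcp_pos: [0.5104, -0.2863, 0.0687]
orientation: [-3.14, 0.002, 3.005]
wrist_force: [-0.3, -0.7, -2.3]
gripper_width: 0.0644
gripper_force: 67.3
```

```bash
python3 - <<'E'
from h import *
im,c,s=wrist("w5"); print(s["t"],s["tcp_pos"],np.degrees(s["orientation"]))
a=np.radians(-7.94); ex=np.array([np.cos(a),np.sin(a)]); ey=np.array([-ex[1],ex[0]]);p=s["tcp_pos"][:2]*1000
print("u,v",p@ex,p@ey)
cv2.imwrite("pics/c5.png",im[100:400,150:490])
E
```

```text
13.9333 [ 0.51042482 -0.28629849  0.06865028] [-1.79924642e+02  1.15298170e-01  1.72171800e+02]
u,v 545.0796457959664 -213.0457710408516
```

View pics/c5.png

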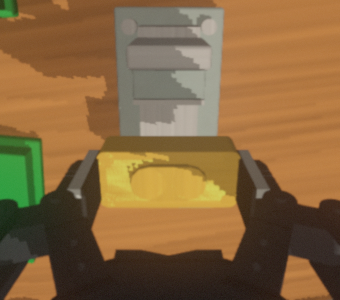

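The casting (crop 101–239) is centred over the jaws (crop 134–206). I go down onto the bed.

Call:
apply_moves([
  [0, 0, 8, 0, 0, 0],
  [0, 0, 10, 0, 0, 0],
  [0, 0, 8, 0, 0, 0],
  [0, 0, 3, 0, 0, 0],
  [0, 0, 2, 0, 0, 0],
  [0, 0, 1, 0, 0, 0],
  [0, 0, 0, 0, 0, 0],
  [0, 0, 0, 0, 0, 0],
])

```text
t: 14.65
tcp_pos: [0.51, -0.286, 0.0355]
orientation: [-3.141, 0.0, 3.005]
wrist_force: [0.4, -0.6, -2.3]
gripper_width: 0.0646
gripper_force: 67.4
```

Call:
apply_moves([
  [0, 0, 0.8, 0, 0, 0],
  [0, 0, 0.8, 0, 0, 0],
  [0, 0, 0.6, 0, 0, 0],
  [0, 0, 0, 0, 0, 0],
])

```text
t: 14.98
tcp_pos: [0.5098, -0.2859, 0.033]
orientation: [3.142, -0.0, 3.005]
wrist_force: [-0.7, -0.0, -2.9]
gripper_width: 0.064
gripper_force: 67.4
```

Call:
apply_moves([
  [0, 0, 0.5, 0, 0, 0],
  [0, 0, 0.4, 0, 0, 0],
  [0, 0, 0, 0, 0, 0],
])

```text
t: 15.23
tcp_pos: [0.5099, -0.2859, 0.0326]
orientation: [-3.141, 0.0, 3.005]
wrist_force: [-1.5, 1.1, 3.5]
gripper_width: 0.0646
gripper_force: 68.0
```

Contact at TCP z 32.6 mm, so the casting is on the bed. I let go, rise and look.

Call:
apply_moves([
  [0, 0, 0, 0, 0, 0],
  [0, 0, 0, 0, 0, 0],
  [0, 0, 0, 0, 0, 0],
  [0, 0, 0, 0, 0, 0],
  [0, 0, 0, 0, 0, 0],
  [0, 0, 0, 0, 0, 0],
], grip=-1)

```text
t: 15.73
tcp_pos: [0.5099, -0.2859, 0.0322]
orientation: [-3.142, 0.0, 3.005]
wrist_force: [-0.5, -0.1, 0.9]
gripper_width: 0.0853
gripper_force: 0.0
```

Call:
apply_moves([
  [0, 0, -5, 0, 0, 0],
  [0, 0, -12, 0, 0, 0],
  [0, 0, -25, 0, 0, 0],
  [0, 0, -30, 0, 0, 0],
  [0, 0, -30, 0, 0, 0],
  [0, 0, -15, 0, 0, 0],
  [0, 0, 0, 0, 0, 0],
  [0, 0, 0, 0, 0, 0],
])

```text
t: 16.4
tcp_pos: [0.5101, -0.286, 0.1505]
orientation: [-3.14, 0.002, 3.005]
wrist_force: [0.6, 0.3, 0.4]
gripper_width: 0.0855
gripper_force: 0.0
```

```bash
python3 - <<'E'
from h import *
im,c,s=wrist("w6"); print(s["t"],s["tcp_pos"],np.degrees(s["orientation"]))
a=np.radians(-7.94); ex=np.array([np.cos(a),np.sin(a)]); ey=np.array([-ex[1],ex[0]])
p=proj(c,[[.510,-.286,.052]])[0]; print(p)
q,(ctr,sz,an)=cast(im,c,p,.052); print(q,ctr,sz,an,"u,v",ctr@ex,ctr@ey)
b=blob(yellow(im),p); print(b.min(0),b.max(0))
cv2.imwrite("pics/c6.png",cv2.resize(im[60:320,220:420],None,fx=2.2,fy=2.2,interpolation=cv2.INTER_CUBIC))
E
```

```text
16.4 [ 0.51007847 -0.28598073  0.15045547] [-1.79933318e+02  1.01618899e-01  1.72188568e+02]
[317.21020168 202.00499469]
[318.07619048 202.06666667] [ 510.4 -285.1] [65.6 30.1] 82.3 u,v 544.8895106033799 -211.86219869152956
[279 185] [357 219]
```

View pics/c6.png

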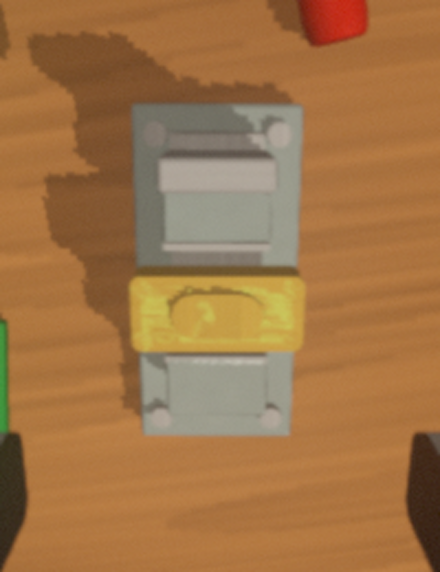

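The casting lies flat, evenly between the jaws, with u,v within 1 mm of plan. I shut the gripper and go behind the thumb plate.

Call:
apply_moves([
  [15, 0.5, 0, 0, 0, 0],
  [25, 0, 0, 0, 0, 0],
  [30, 0, 0, 0, 0, 0],
  [20, 0, 0, 0, 0, 0],
  [0, 0, 0, 0, 0, 0],
  [0, 0, 0, 0, 0, 0],
  [0, 0, 0, 0, 0, 0],
  [0, 0, 0, 0, 0, 0],
], grip=1, grip_force=40)

```text
t: 17.12
tcp_pos: [0.4213, -0.2732, 0.1488]
orientation: [3.141, -0.0, 3.006]
wrist_force: [0.0, 0.0, 0.6]
gripper_width: 0.0
gripper_force: 0.0
```

Call:
apply_moves([
  [0, 0, 15, 0, 0, 0],
  [0, 0, 25, 0, 0, 0],
  [0, 0, 30, 0, 0, 0],
  [0, 0, 20, 0, 0, 0],
  [0, 0, 12, 0, 0, 0],
  [0, 0, 0, 0, 0, 0],
  [0, 0, 0, 0, 0, 0],
])

```text
t: 17.7
tcp_pos: [0.4211, -0.273, 0.0469]
orientation: [3.141, -0.001, 3.006]
wrist_force: [0.2, -0.6, -0.3]
gripper_width: -0.0002
gripper_force: 0.0
```

Call:
apply_moves([
  [-4, 0, 0, 0, 0, 0],
  [-4, 0, 0, 0, 0, 0],
  [-3, 0, 0, 0, 0, 0],
  [-2, 0, 0, 0, 0, 0],
  [-1, 0, 0, 0, 0, 0],
  [0, 0, 0, 0, 0, 0],
])

```text
t: 18.2
tcp_pos: [0.4349, -0.2751, 0.0474]
orientation: [-3.141, 0.0, 3.005]
wrist_force: [0.4, 0.8, 0.1]
gripper_width: 0.0
gripper_force: 0.0
```

Call:
apply_moves([
  [-2, 0, 0, 0, 0, 0],
  [-2, 0, 0, 0, 0, 0],
  [-1.5, 0, 0, 0, 0, 0],
  [-1, 0, 0, 0, 0, 0],
  [-1, 0, 0, 0, 0, 0],
  [-1, 0, 0, 0, 0, 0],
])

```text
t: 18.7
tcp_pos: [0.4429, -0.2762, 0.0472]
orientation: [3.142, -0.001, 3.005]
wrist_force: [-4.8, 0.4, 2.7]
gripper_width: 0.0003
gripper_force: 2.1
```

Call:
apply_moves([
  [-1, 0, 0, 0, 0, 0],
  [-1, 0, 0, 0, 0, 0],
  [-1, 0, 0, 0, 0, 0],
  [-1, 0, 0, 0, 0, 0],
])

```text
t: 19.03
tcp_pos: [0.4471, -0.2768, 0.0472]
orientation: [-3.142, -0.0, 3.005]
wrist_force: [-4.7, -0.7, 2.9]
gripper_width: -0.0002
gripper_force: 2.1
```

Call:
apply_moves([
  [-1, 0, 0, 0, 0, 0],
  [-1, 0, 0, 0, 0, 0],
  [-1, 0, 0, 0, 0, 0],
  [-1, 0, 0, 0, 0, 0],
])

```text
t: 19.37
tcp_pos: [0.4509, -0.2773, 0.0472]
orientation: [-3.142, -0.0, 3.005]
wrist_force: [-4.8, -0.4, 4.1]
gripper_width: -0.0005
gripper_force: 2.8
```

Call:
apply_moves([
  [-0.7, 0, 0, 0, 0, 0],
  [-0.7, 0, 0, 0, 0, 0],
  [-0.6, 0, 0, 0, 0, 0],
])

```text
t: 19.62
tcp_pos: [0.452, -0.2774, 0.0472]
orientation: [3.141, -0.003, 3.006]
wrist_force: [-15.5, -0.7, 9.4]
gripper_width: 0.0004
gripper_force: 7.4
```

Call:
apply_moves([
  [-0.4, 0, 0, 0, 0, 0],
  [-0.3, 0, 0, 0, 0, 0],
  [0, 0, 0, 0, 0, 0],
  [0, 0, 0, 0, 0, 0],
])

```text
t: 19.95
tcp_pos: [0.452, -0.2774, 0.0472]
orientation: [3.141, -0.004, 3.006]
wrist_force: [-16.0, -1.0, 10.0]
gripper_width: -0.0001
gripper_force: 8.0
```

Call:
apply_moves([
  [-0.7, 0, 0, 0, 0, 0],
  [-0.7, 0, 0, 0, 0, 0],
  [0, 0, 0, 0, 0, 0],
])

```text
t: 20.2
tcp_pos: [0.452, -0.2774, 0.0472]
orientation: [3.14, -0.008, 3.006]
wrist_force: [-25.0, 0.9, 16.4]
gripper_width: -0.0003
gripper_force: 12.8
```

Firm stop at 25 N. I back off, rise and check.

Call:
apply_moves([
  [3, 0, 0, 0, 0, 0],
  [5, 0, 0, 0, 0, 0],
  [12, 0, 0, 0, 0, 0],
  [10, 0, -10, 0, 0, 0],
  [0, 0, -25, 0, 0, 0],
  [0, 0, -35, 0, 0, 0],
  [0, 0, -35, 0, 0, 0],
  [0, 0, -15, 0, 0, 0],
])

```text
t: 20.87
tcp_pos: [0.4267, -0.2746, 0.1714]
orientation: [-3.138, 0.006, 3.005]
wrist_force: [0.8, 0.6, 0.7]
gripper_width: -0.0001
gripper_force: 0.0
```

Call:
apply_moves([
  [-15, 0, 0, 0, 0, 0],
  [-25, 0, 0, 0, 0, 0],
  [-20, 0, 0, 0, 0, 0],
  [0, 0, 0, 0, 0, 0],
  [0, 0, 0, 0, 0, 0],
  [0, 0, 0, 0, 0, 0],
], grip=-1)

```text
t: 21.37
tcp_pos: [0.4845, -0.2816, 0.1669]
orientation: [3.141, -0.0, 3.005]
wrist_force: [0.0, -0.4, 0.0]
gripper_width: 0.0722
gripper_force: 0.0
```

```bash
python3 - <<'E'
from h import *
im,c,s=wrist("w7"); print(s["t"],s["tcp_pos"])
a=np.radians(-7.94); ex=np.array([np.cos(a),np.sin(a)]); ey=np.array([-ex[1],ex[0]])
p=proj(c,[[.513,-.286,.052]])[0]
q,(ctr,sz,an)=cast(im,c,p,.052); print(q,ctr,sz,an,"u,v",ctr@ex,ctr@ey,"want 547.9 -212")
x,y=(p-[70,110]).astype(int); cv2.imwrite("pics/c7.png",cv2.resize(im[max(y,0):y+190,x:x+150],None,fx=3,fy=3,interpolation=cv2.INTER_CUBIC))
E
```

```text
21.3667 [ 0.48446548 -0.2816373   0.16688824]
[317.         226.65263158] [ 512.7 -285.5] [65.9 29.9] 82.3 u,v 547.2227155259786 -211.94065115586915 want 547.9 -212
```

View pics/c7.png

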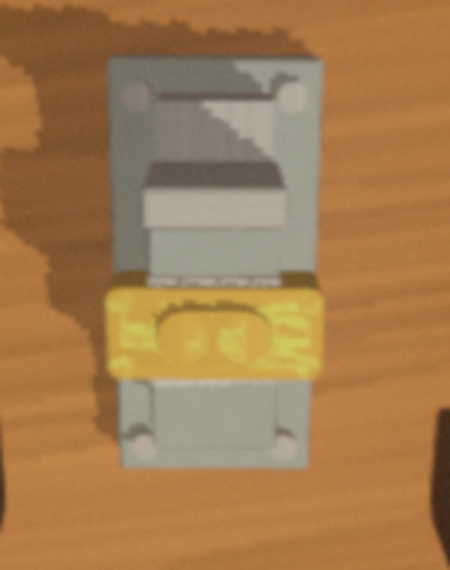

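The casting is clamped between both jaws with no visible gap. It is pad up and its ends stick out evenly, so I hand in.

```bash
python3 -c "
from workcell import close_job; print(close_job())"
```

```text
the job is handed in; nothing more can be done
None
```

The casting is clamped in the vise, pad up, snug against the fixed jaw with its ends sticking out evenly. The robot was clear of everything and the job was handed in at about 21 s; no verdict came back.

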